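# Check a graphite plate coupon with a tweezer meter

## Task

Lay the graphite coupon that fits the white test nest flat into it, between the four corner stops, with its copper strips still upward, and let go of it. Then lift the tweezer meter off its stand, squeeze it until its tips are as far apart as the middles of that coupon's two copper strips, set one tip on each strip with light pressure, and keep the gap and the contact steady: the program finishes while still holding the meter like that. Leave everything else where it lies.

Things in the scene. Friction and masses are not known exactly. Their poses are not given: they have to be found in the camera images.
- coupon_mid (a point): centre of the oblong graphite coupon, the one that fits the nest: grey slab 60 mm long (x), 40 mm wide (y), 14 mm thick (z up), about 70 g; this point is 7 mm above its underside. Two copper strips, 6 mm wide, 30 mm long along y, lie on its top with their middles at x = -9 and +9 mm, so 18 mm apart. It fits the nest either way round
- strip_a (a point): middle of the copper strip at the coupon's x = -9 mm, on its top face (same axes as coupon_mid)
- strip_b (a point): middle of the copper strip at the coupon's x = +9 mm, on its top face
- nest_floor (a point): middle of the pocket floor of the fixed white test nest, 10 mm above the bench, on a slab 110 (x) by 90 (y) by 10 mm. Four grey L-shaped corner stops 5 mm high, 7 mm thick bound a pocket 64 (x) by 44 mm (y): 2 mm of play on each side of the coupon. They leave the middle 44 mm of the long sides and 26 mm of the short sides open for fingers
- tweezers_grip (a point): where to grip the tweezer meter: midway between its two finger pads, at half their height. x runs to its nose, y to its left (the arms close along y), z up. Pads 36 mm long, 16 mm high; 41 mm over their outsides when relaxed, 29 mm at 18 mm tip gap. The tip ends are 48 mm ahead of this point and 34 mm below it. On the stand it lies level, this point 60 mm above the bench
- tip_left (a point): lower end of the left (+y) tip: an upright spring-loaded brass pin 3 mm thick that gives way upward by up to 4 mm when pressed down (0.15 N at first, 0.75 N fully in); more than that turns the meter in the fingers
- tip_right (a point): lower end of the right (-y) tip, a spring pin like the left one. The tip gap is the distance between the two tips, 38 mm when relaxed
- twarm_left (a joint): how far each arm is squeezed inward, rad (both move alike): 0 relaxed, 0.15 fully squeezed. Tip gap = 240 mm x (0.158 - value): 38 mm at 0, 18 mm at 0.083. The gap shrinks 1.67 mm for each mm that the pads are pressed together. Sprung open: each pad pushes back with about 4 N at first, 12 N at 18 mm gap, 18 N fully squeezed
- stand: fixed aluminium stand of the meter: foot plate 140 x 60 x 6 mm, a rear cradle with low cheeks under the housing (60 mm high) and, right under the grip point, a slim post 10 mm wide (y), 8 mm thick and 55 mm high that carries the meter's guide tongue; fingers pass 10 mm clear on each side of it. Origin on the bench 72 mm behind the grip point; x to the nose
- tweezers: the whole tweezer meter, 185 mm long, about 71 g, centre of mass about 20 mm behind tweezers_grip; origin on the hinge line 72 mm behind tweezers_grip, same axes. Grey housing 66 x 25 x 16 mm behind the hinges, two steel arms with dark finger pads and bent noses, a fixed guide tongue 5 mm wide between them. It starts with the nose roughly away from the robot
- coupon: the whole oblong coupon; origin at the middle of its underside
- coupon_square: graphite coupon 50 mm square, 14 mm thick; does not fit the nest; leave it. Origin under its centre
- coupon_round: graphite coupon 52 mm across, round, 14 mm thick; does not fit the nest; leave it. Origin under its centre
- nest: the test nest (see nest_floor), origin 10 mm below nest_floor on the bench
- cell: assembled test cell, two steel plates bolted together, 90 x 70 x 71 mm, bystander
- tape: roll of masking tape lying flat, 100 mm across, 46 mm high, bystander
- valve: small steel needle valve lying down, 90 mm long, 21 mm high, bystander
- hex_key: steel hex key, 100 mm by 30 mm, 6 mm thick, bystander
- nut0: steel hex nut 19 mm across, 9 mm high, bystander
- nut1: steel hex nut 19 mm across, 9 mm high, bystander
Mind the look-alikes: they are no part of the job. Leave any green look-alike of the tweezers alone.

How it is judged:
On the way, in this order (a step that is already met when the one before it is completed fails the run):
1. the oblong coupon lies flat in the nest, let go (horizontal distance between coupon and nest_floor below 0.004 m and z of coupon in the frame of nest_floor below 0.002 m and angle between the x axis of coupon and the x axis of nest, either way round below 0.12 rad and contact force between the fingers and coupon below 0.05 N), for 0.2 s.
2. the tweezer meter is lifted clear of its stand in the fingers (contact force between tweezers and stand below 0.02 N and distance of tweezers_grip from where it was at the start of the episode above 0.03 m and height (world z) of tweezers_grip above 0.04 m and contact force between the fingers and tweezers above 2 N), for 0.2 s.
At the end, for the whole second after the job is handed in: Coupon flat in the nest (4 mm, 0.12 rad), let go. Meter held in the fingers, off stand and nest, grip point over 40 mm up. Tip gap 18 +-3 mm, steady; each tip on its own strip (within 3.5 mm of its middle line, 10 mm of its middle, 2 mm of its height), touching the coupon with 0.1 to 10 N (all of step 1 and angle between coupon's own z axis and vertical below 0.1 rad and distance between tip_left and tip_right between 0.015 and 0.021 m and ((horizontal distance between tip_left and strip_a below 0.01 m and horizontal distance between tip_right and strip_b below 0.01 m and x of tip_left in the frame of strip_a between -0.0035 and 0.0035 m and x of tip_right in the frame of strip_b between -0.0035 and 0.0035 m) or (horizontal distance between tip_left and strip_b below 0.01 m and horizontal distance between tip_right and strip_a below 0.01 m and x of tip_left in the frame of strip_b between -0.0035 and 0.0035 m and x of tip_right in the frame of strip_a between -0.0035 and 0.0035 m)) and z of each of tip_left, tip_right in the frame of strip_a below 0.002 m and contact force between tweezers and coupon between 0.1 and 10 N and contact force between the fingers and tweezers above 2 N and contact force between tweezers and stand below 0.02 N and contact force between tweezers and nest below 0.02 N and height (world z) of tweezers_grip above 0.04 m and velocity of joint twarm_left between -0.03 and 0.03 rad/s and linear speed of tweezers below 0.01 m/s); the arm keeps its last pose, push and grip.
It fails at once if the tips are pressed hard on the coupon (over 20 N) (contact force between tweezers and coupon above 20 N).
It fails at once if something that should be left alone is moved by more than 20 mm (distance of any of coupon_square, coupon_round, cell, tape, valve, hex_key, nut0, nut1 from where it was at the start of the episode above 0.02 m).
It also fails if it takes over 48 s, if anything falls off the work surface, if the arm or the gripper's body presses on something with over 40 N, if the wrist force passes 120 N, or if a joint passes its speed limit or range.

## Robot

A 6-joint arm with a two-finger parallel gripper is mounted at the origin on the work surface. World frame = base frame: x ahead of the robot, y to its left, z up, the work surface at z = 0. Lengths are in m, angles in rad, forces in N, time in s.
With the tool pointing down it reaches from about 0.35 to 0.975 m from the base axis. Payload 4.9 kg.
Tool frame: the origin (TCP) lies at the very end of the fingers, on their centre line; the grasp point (between the pads) lies 19 mm behind it (grasp_offset is the distance from the TCP to the grasp point, in m); z points along the fingers, y is the direction in which the jaws open and shut (so a half turn about z gives the same grasp; the last joint's range is limited). The gripper opens to 85 mm and grips with 20 to 120 N. Pads are 22 mm wide; open, the fingers measure 114 mm over their backs; the gripper's body (76 mm by 85 mm) begins 54 mm behind the grasp point. The pads swing forward as they close: fully open they stand 13 mm farther back than shut.
Start: joints at [1.182, 0.053, 1.613, -0, 1.476, -0.119], TCP at [0.167, 0.602, 0.231] pointing down, gripper open.
Joint ranges: [-3.01, 3.01], [-1.01, 2.22], [0.06, 2.58], [-1.02, 4.17], [0.09, 2.62], [-3.14, 3.14]. Speed limits (rad/s): [2.57, 2.57, 3.14, 3.14, 3.14, 3.14].

## Interface

Orientations are given as a rotation vector (axis times angle).
In Python, from station import observe, read_camera, sign_off, grasp_offset gives the robot as it stands.
- The arm moves only by the shell command python3 -m creep 'ROWS' [FORCE]. ROWS is JSON, a list of rows, each a list of 3 entries, a list of its own where there are three numbers: the opening, from -1 (shut) to 1 (fully open), then the shift along the tool's x, y, z in mm, then the turn about the tool's z in degrees. In form: [[jaw, [dx, dy, dz], spin], ...]. A call has 1 to 8 rows; each row shifts and turns the commanded pose from where the row before left it, along the tool's axes as they then stand; what a row does not reach is not made up. A row lasts 1/10 s, in which the tool goes at most 50 mm and 8.59 degrees, less where a joint would pass 70% of its speed; a pose out of reach is approached as far as the arm can. A call with a gripper value outside its range is refused whole. The fingers move at their own pace and stop on an object; FORCE is the grip in N (left out, the last holds). Time passes only in rows, so rows that do not move let the fingers close. It gives the time, the measured TCP pose, the force and the opening at its end, in the units of the state.
- observe(): the state, without advancing time (a new reading comes with each control period).
- read_camera(name): name is "scene" or "top"; returns a dict with "frame" (420x560x3 uint8, red, green, blue), "z_map" (420x560 float32, m along the optical axis (not along the pixel's ray), 0 where there is no reading), "K" (3x3 intrinsics, pixels), "k1" (the pictures are not rectified: a ray, as slopes to the right and down, at radius r is drawn at 1 + k1 r^2 times it, then the intrinsics apply), "R" (3x3) and "t" (3): a world point X has camera coordinates R X + t. Camera axes: x right, y down, z forward; pixel columns grow to the right and rows downward; lengths in m; the calibration is good to about 2 mm. A picture is of the moment at which its call begins.
- sign_off(): hands the job in, once; it reports no verdict.
The state is a dict: "clock": time; "q": joint angles; "qd": joint speeds; "joint_torque": joint torques, N m; "position": TCP position; "orientation": TCP orientation; "wrist_force": force on the tool from outside, world axes, zero at the start; "wrist_torque": the same for the moment, N m; "opening": finger opening in m.
Only numpy, scipy, OpenCV 4.12 (cv2) and the standard library are available. Lean on these libraries where they do the work, as an engineer would, in place of code of your own. Each camera call takes 0.05 s, during which the arm holds its last target. There are 200 camera calls.

## Working session

There is one attempt and no reset: what is moved stays moved. The work goes in short steps, Python scripts to look and compute and a shell command to move; the robot and the scene stay as the last step left them, time stands still between calls to the robot, and variables do not carry over. Pictures are saved under pics/ and viewed, about 8 in all and at most 12, crops included, and the job is handed in when it is done.

```bash
ls; mkdir -p pics; cat > h.py <<'E'
import numpy as np, cv2
from station import observe, read_camera, sign_off, grasp_offset
def ray(c,u,v):
    K=c["K"]; x=np.array([(u-K[0,2])/K[0,0],(v-K[1,2])/K[1,1]]); s=x.copy()
    for _ in range(20): s=x/(1+c["k1"]*(s@s))
    R=np.array(c["R"]); d=R.T@np.array([s[0],s[1],1.0]); o=-R.T@np.array(c["t"])
    return o,d
def plane(c,u,v,z):
    o,d=ray(c,u,v); return o+d*(z-o[2])/d[2]
def depthpt(c,u,v):
    o,d=ray(c,u,v); return o+d*float(c["z_map"][int(round(v)),int(round(u))])
def proj(c,X):
    p=np.array(c["R"])@np.array(X)+np.array(c["t"]); s=p[:2]/p[2]; s=s*(1+c["k1"]*(s@s))
    return c["K"][0,0]*s[0]+c["K"][0,2], c["K"][1,1]*s[1]+c["K"][1,2]
def worldmap(c):
    K=np.array(c["K"],float); v,u=np.mgrid[0:420,0:560]
    p=np.stack([u,v],-1).reshape(-1,1,2).astype(np.float64)
    s=cv2.undistortPoints(p,K,np.array([c["k1"],0,0,0,0.]),).reshape(420,560,2)
    z=c["z_map"][...,None]; P=np.concatenate([s*z,z],-1)-np.array(c["t"]); return P@np.array(c["R"])
def save(c,n,box=None,s=1):
    f=c["frame"]
    if box: f=f[box[1]:box[3],box[0]:box[2]]
    cv2.imwrite("pics/"+n,cv2.resize(f[:,:,::-1],None,fx=s,fy=s,interpolation=cv2.INTER_CUBIC))
E
python3 - <<'E'
from h import *
print(observe(), grasp_offset)
import pickle
cs=[read_camera(n) for n in("top","scene")]
pickle.dump(cs,open("c0.pkl","wb"))
for c,n in zip(cs,("top","scene")):
    print(n,c["K"],c["k1"],c["R"],c["t"]); save(c,n+"0.png",s=1.4)
E
```

```text
pics
{'clock': 0.0, 'q': array([ 1.18200510e+00,  5.33846258e-02,  1.61428300e+00,  3.18826590e-05,
        1.47598925e+00, -1.19017128e-01]), 'qd': array([-1.07400318e-04, -3.55963216e-05, -7.52349124e-04,  2.55082659e-03,
       -6.93992685e-04,  1.66876034e-04]), 'joint_torque': array([ 4.92965264e-04, -3.93686628e+01, -3.70173705e+01, -9.13578810e-05,
        7.24778758e-03, -3.52950522e-06]), 'position': array([0.16633778, 0.60182141, 0.23005237]), 'orientation': array([-0.42240699, -3.11250966,  0.00312545]), 'wrist_force': array([-0.1596498 , -0.40853236,  0.01341525]), 'wrist_torque': array([0.05100904, 0.07183329, 0.02609561]), 'opening': 0.08574084371434572} 0.0187
top [[388.70082494   0.         280.11100587]
 [  0.         388.70082494 208.08636839]
 [  0.           0.           1.        ]] -0.005578201309657257 [[ 0.01724212 -0.99976444 -0.01318221]
 [-0.99131665 -0.0153745  -0.13059447]
 [ 0.13036104  0.01531947 -0.99134823]] [0.04733374 0.50583544 1.04845497]
scene [[382.11642668   0.         273.89756708]
 [  0.         382.11642668 210.11286786]
 [  0.           0.           1.        ]] -0.018736696982411993 [[-0.81741229  0.57601323  0.00677567]
 [ 0.36260673  0.5236385  -0.77092093]
 [-0.44760865 -0.62770334 -0.63689482]] [ 0.38486762 -0.15354901  1.15989651]
```

View pics/top0.png

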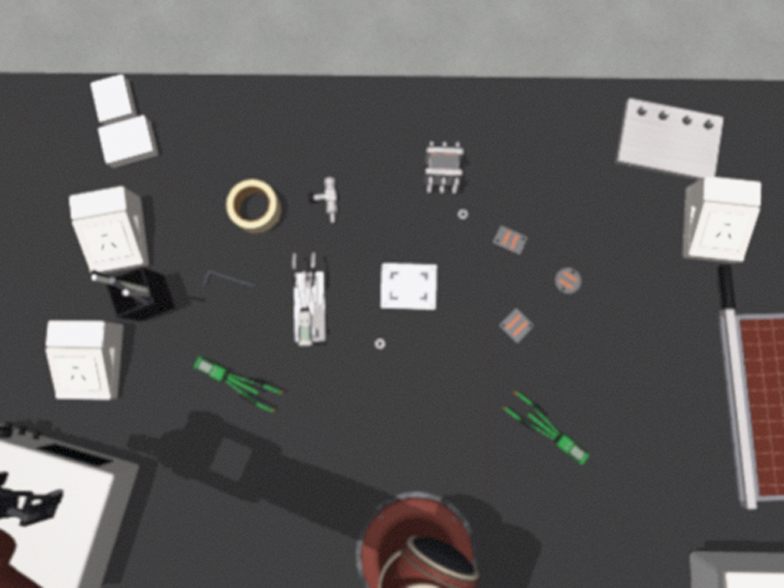

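View pics/scene0.png

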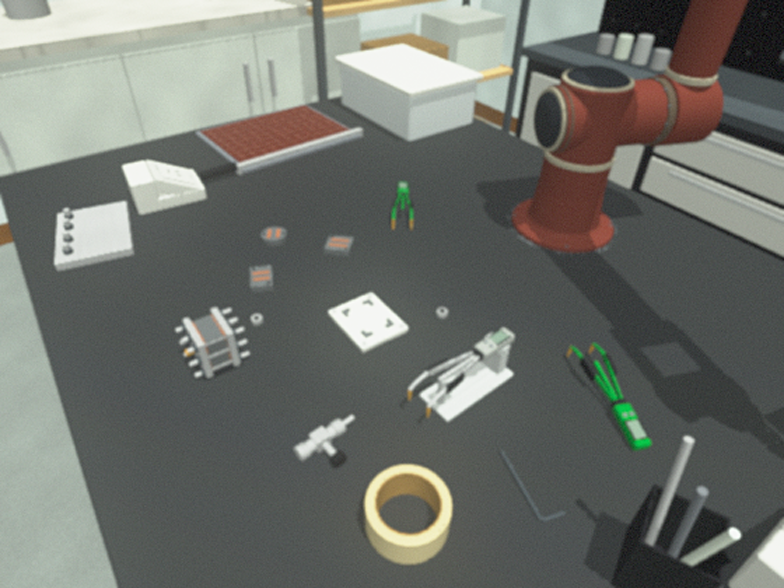

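The top view shows the oblong coupon at about (364,171) in native pixels and the nest at (291,204). The meter is at (221,210) with its nose up (+x), and the square and round coupons are at (368,232) and (406,200). The scene view agrees. The green look-alikes lie apart from these.

```bash
cat > m.py <<'E'
from h import *
def tri(a,ua,b,ub):
    o1,d1=ray(a,*ua);o2,d2=ray(b,*ub)
    A=np.stack([d1,-d2],1); s=np.linalg.lstsq(A,o2-o1,rcond=None)[0]
    p,q=o1+d1*s[0],o2+d2*s[1]; return (p+q)/2,np.linalg.norm(p-q)
def comps(mask,amin=4):
    n,l,st,ce=cv2.connectedComponentsWithStats(mask.astype(np.uint8))
    return [(ce[i],st[i],l==i) for i in range(1,n) if st[i,4]>=amin]
def copper(c):
    f=c["frame"].astype(int); return (f[...,0]-f[...,2]>45)&(f[...,0]-f[...,1]>25)
def pca(P):
    m=P.mean(0); w,v=np.linalg.eigh(np.cov((P-m)[:,:2].T)); return m,v[:,1],np.sqrt(w)
E
python3 - <<'E'
from m import *; import pickle
t,s=pickle.load(open("c0.pkl","rb"))
for n,c,box in(("top",t,(340,150,430,250)),("scene",s,(150,150,270,210))):
    m=np.zeros((420,560),bool);m[box[1]:box[3],box[0]:box[2]]=1
    for ce,st,_ in comps(copper(c)&m): print(n,"copper",ce.round(1),st[4],plane(c,*ce,.014).round(4))
# nest white
for n,c,seed in(("top",t,(291,193)),("scene",s,(262,215))):
    hsv=cv2.cvtColor(c["frame"],cv2.COLOR_RGB2HSV); w=(hsv[...,2]>140)&(hsv[...,1]<60)
    l=[k for k in comps(w,50) if np.hypot(*(k[0]-(291,204) if n=="top" else k[0]-(262,229)))<15]
    for ce,st,mk in l:
        cn=cv2.findContours(mk.astype(np.uint8),0,2)[0][0]; r=cv2.minAreaRect(cn); print(n,"nest",ce,st,r)
        print([plane(c,*p,.01).round(4) for p in cv2.boxPoints(r)])
# worldmap heights
W=worldmap(t)
print("nest med z",np.median(W[195:213,280:302,2]),"coupon",np.median(W[168:174,361:367,2]),"bench",np.median(W[240:260,280:300,2]))
f=lambda c,b,k:cv2.resize(c["frame"][b[1]:b[3],b[0]:b[2],::-1],None,fx=k,fy=k,interpolation=cv2.INTER_CUBIC)
a=f(t,(195,170,245,255),7);b=f(s,(280,225,375,305),5)
o=np.zeros((595,800,3),np.uint8);o[:595,:350]=a;o[:400,350:350+b.shape[1]]=b[:,:450];cv2.imwrite("pics/meter0.png",o)
a=f(t,(345,155,385,190),8);cv2.imwrite("pics/coup0.png",np.vstack([np.hstack([a,f(t,(270,187,310,222),8)]),np.hstack([f(s,(165,180,205,215),8),f(s,(225,205,302,260),4)[:280,:320] if 0 else cv2.resize(f(s,(225,205,302,260),4),(320,280))])]))
E
```

```text
top copper [361.3 169.6] 30 [ 0.6223 -0.1746  0.014 ]
top copper [367. 172.] 27 [ 0.6155 -0.1909  0.014 ]
top copper [406.8 197.2] 29 [ 0.5441 -0.3026  0.014 ]
top copper [403.8 202.7] 30 [ 0.5284 -0.2936  0.014 ]
top copper [366.3 229.7] 42 [ 0.4502 -0.1869  0.014 ]
top copper [371.1 234.4] 35 [ 0.4372 -0.2004  0.014 ]
scene copper [198.1 165.9] 20 [ 0.5295 -0.2961  0.014 ]
scene copper [191.9 166.4] 17 [ 0.5451 -0.304   0.014 ]
scene copper [242.4 171.1] 26 [ 0.4385 -0.2007  0.014 ]
scene copper [241.2 174.6] 25 [ 0.4507 -0.1875  0.014 ]
scene copper [186.2 194.3] 26 [ 0.6159 -0.1914  0.014 ]
scene copper [186.  198.6] 27 [ 0.6242 -0.1748  0.014 ]
top nest [291.50116189 204.0348567 ] [ 272  188   40   33 1291] ((291.5, 204.0), (32.0, 39.0), 90.0)
[array([0.5658, 0.0802, 0.01  ]), array([ 0.5674, -0.0314,  0.01  ]), array([ 0.4754, -0.032 ,  0.01  ]), array([0.4737, 0.0784, 0.01  ])]
scene nest [262.53921569 229.11064426] [ 234  208   58   44 1428] ((262.412109375, 228.1964874267578), (49.11878204345703, 36.85321807861328), 47.290611267089844)
[array([ 0.5718, -0.0305,  0.01  ]), array([ 0.4642, -0.0754,  0.01  ]), array([0.4762, 0.0831, 0.01  ]), array([0.5724, 0.1126, 0.01  ])]
nest med z 0.009883552786019476 coupon 0.013952204018796942 bench 8.375067754718497e-05
```

View pics/meter0.png

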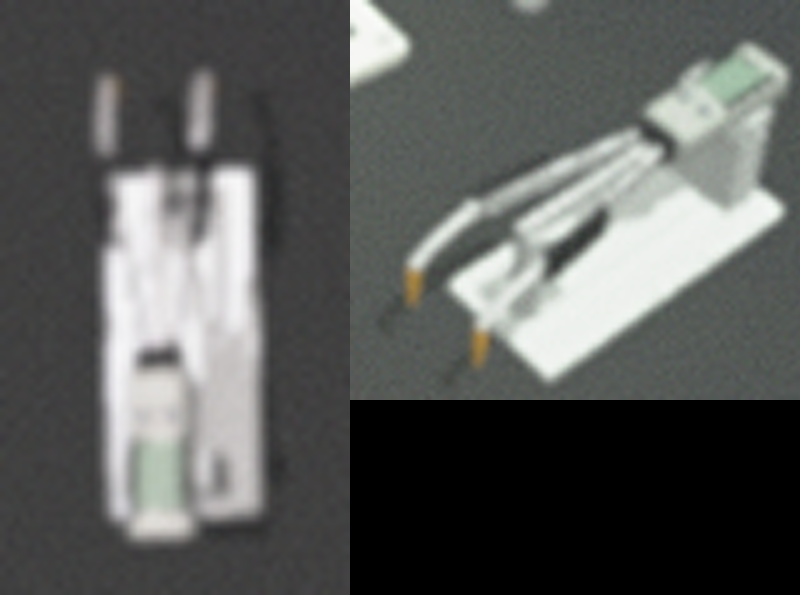

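View pics/coup0.png

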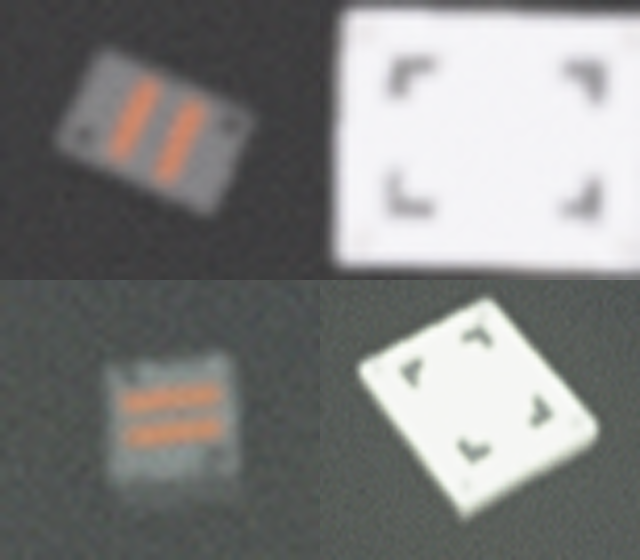

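The meter crop shows the nose pointing almost straight along +x, with the orange tips at about (292,284) and (306,296) in the scene view. The coupon crop shows the oblong coupon's two strips with its long axis about 65° from world x, and the four dark nest stops with the nest's long side along world y. I'll start moving and work out the rest from the saved pictures.

```bash
python3 -m creep '[[1,[-34,-33.5,0],0],[1,[-34,-33.5,0],0],[1,[-34,-33.5,0],0],[1,[-34,-33.5,0],0],[1,[-34,-33.5,0],0],[1,[-34,-33.5,0],0],[1,[-34,-33.5,0],0],[1,[-34,-33.5,0],0]]' 40
python3 - <<'E'
from m import *; import pickle
t,s=pickle.load(open("c0.pkl","rb"))
for n,c,b in(("top",t,(275,191,308,217)),("scene",s,(240,212,285,246))):
    g=c["frame"].min(2).astype(int); m=np.zeros(g.shape,bool); m[b[1]:b[3],b[0]:b[2]]=1
    m2=(g<165)&m
    P=[]
    for ce,st,mk in comps(m2,4):
        v,u=np.nonzero(mk); w=(185-g[mk]); ce=np.array([(u*w).sum(),(v*w).sum()])/w.sum()
        p=plane(c,*ce,.015); P.append(p); print(n,ce.round(2),st[4],p.round(4))
    print("mean",np.mean(P,0))
for n,c,b in(("scene",s,(285,265,312,302)),("top",t,(200,172,232,200))):
    hsv=cv2.cvtColor(c["frame"],cv2.COLOR_RGB2HSV).astype(int); m=np.zeros((420,560),bool); m[b[1]:b[3],b[0]:b[2]]=1
    mk=(hsv[...,0]<25)&(hsv[...,1]>80)&(hsv[...,2]>70)&m
    for ce,st,k in comps(mk,2):
        print(n,"tip",ce.round(1),st, "end z.026",plane(c,ce[0],st[1]+st[3]-.5,.026).round(4),"cen z.032",plane(c,*ce,.032).round(4))
W=worldmap(t);V=worldmap(s)
for n,M in(("top",W),("scene",V)):
    q=M.reshape(-1,3); k=(q[:,2]>.045)&(q[:,2]<.085)&(abs(q[:,0]-.48)<.12)&(abs(q[:,1]-.25)<.09); q=q[k]
    for lo in np.arange(.38,.60,.015):
        r=q[(q[:,0]>=lo)&(q[:,0]<lo+.015)]
        if len(r)>2: print(n,round(lo,3),len(r),"y",r[:,1].min().round(4),np.median(r[:,1]).round(4),r[:,1].max().round(4),"z",np.median(r[:,2]).round(4))
E
```

```text
clock: 0.9
position: [0.3576, 0.2698, 0.231]
orientation: [0.422, 3.113, -0.0]
wrist_force: [1.4, 1.3, 0.0]
opening: 0.0855
mean nan
scene [244.78 213.77] 63 [ 0.5325 -0.0363  0.015 ]
scene [279.47 216.17] 115 [0.468  0.0193 0.015 ]
scene [263.18 215.26] 4 [ 0.4987 -0.006   0.015 ]
scene [246.56 222.5 ] 9 [ 0.546  -0.0065  0.015 ]
scene [277.68 230.65] 11 [0.5018 0.0591 0.015 ]
scene [244.13 240.46] 115 [0.5831 0.0424 0.015 ]
scene [261.28 238.28] 11 [0.5473 0.0586 0.015 ]
scene [279.94 243.51] 49 [0.5224 0.0965 0.015 ]
mean [0.52498169 0.02838079 0.015     ]
scene tip [292.2 281.6] [291 279   4   7  21] end z.026 [0.578  0.2141 0.026 ] cen z.032 [0.5752 0.2101 0.032 ]
scene tip [305.3 294. ] [304 291   4   7  21] end z.026 [0.575  0.2516 0.026 ] cen z.032 [0.5731 0.2486 0.032 ]
top 0.38 4 y 0.2207 0.2241 0.2274 z 0.0606
top 0.395 59 y 0.2072 0.2186 0.2306 z 0.0676
top 0.41 70 y 0.2025 0.2183 0.2377 z 0.066
top 0.425 60 y 0.2039 0.2199 0.2381 z 0.0678
top 0.44 58 y 0.21 0.2233 0.235 z 0.0673
top 0.455 36 y 0.2111 0.2221 0.2324 z 0.0655
top 0.47 30 y 0.2143 0.2243 0.2339 z 0.0631
top 
[... 245 characters left out ...]
07 z 0.0546
top 0.575 3 y 0.2101 0.2115 0.2517 z 0.0468
scene 0.395 48 y 0.2098 0.2258 0.2351 z 0.0666
scene 0.41 103 y 0.2042 0.2302 0.2414 z 0.0667
scene 0.425 99 y 0.2042 0.2312 0.2412 z 0.0661
scene 0.44 83 y 0.2119 0.2281 0.2367 z 0.0671
scene 0.455 85 y 0.2145 0.2297 0.2375 z 0.0656
scene 0.47 65 y 0.2179 0.226 0.2361 z 0.0614
scene 0.485 62 y 0.2158 0.2272 0.2388 z 0.0609
scene 0.5 70 y 0.2138 0.2295 0.2479 z 0.0611
scene 0.515 101 y 0.2095 0.2292 0.2506 z 0.0626
scene 0.53 132 y 0.2075 0.2313 0.253 z 0.0607
scene 0.545 58 y 0.209 0.2156 0.2525 z 0.0605
scene 0.56 47 y 0.2106 0.2174 0.2537 z 0.0564
scene 0.575 27 y 0.211 0.2157 0.2549 z 0.0509
  return _methods._mean(a, axis=axis, dtype=dtype,
  ret = ret.dtype.type(ret / rcount)
```

```bash
python3 -m creep '[[1,[-34,-33.5,0],8.5],[1,[-38,-28,0],8.5],[1,[-42,-22,0],8.5],[1,[-45,-15,0],8.5],[1,[-47,-9,0],8.5],[1,[-47,-2,0],8.5],[1,[-47,5,0],8.5],[1,[-45,12,0],8.5]]'
python3 - <<'E'
from m import *; import pickle
t,s=pickle.load(open("c0.pkl","rb"))
for n,c,b in(("top",t,(276,191,307,217)),("scene",s,(243,212,282,244))):
    g=c["frame"].min(2).astype(int); m=np.zeros(g.shape,bool)
    if n=="top": m[b[1]:b[3],b[0]:b[2]]=1
    else:
        q=np.array([proj(c,(x,y,.01)) for x,y in((.483,-.016),(.483,.07),(.564,.07),(.564,-.016))],np.int32)
        mm=np.zeros(g.shape,np.uint8); cv2.fillPoly(mm,[q],1); m=mm>0
    hi=np.percentile(g[m],60); print(n,hi,g[m].min())
    P=[]
    for ce,st,mk in comps((g<hi-22)&m,4):
        v,u=np.nonzero(mk); w=(hi-g[mk]); ce=np.array([(u*w).sum(),(v*w).sum()])/w.sum()
        p=plane(c,*ce,.0125); P.append(p); print(ce.round(2),st[4],p.round(4))
    print("mean",np.mean(P,0))
# coupon slab angle from height
for c in (t,s):
    W=worldmap(c).reshape(-1,3); k=(W[:,2]>.008)&(W[:,2]<.02)&(np.hypot(W[:,0]-.6195,W[:,1]+.183)<.045); P=W[k]
    m,a,w=pca(P); r=cv2.minAreaRect((P[:,:2]*1000).astype(np.float32)); print(len(P),m,np.degrees(np.arctan2(a[1],a[0])),w,r)
print(observe()["position"])
E
```

```text
clock: 1.7
position: [0.5462, -0.0586, 0.2308]
orientation: [-2.099, -2.337, 0.0]
wrist_force: [0.1, 1.0, -0.0]
opening: 0.0854
top 244.0 156
[280.4  195.71] 27 [0.5433 0.0557 0.0125]
[303.14 196.13] 27 [ 0.5431 -0.009   0.0125]
[280.25 211.9 ] 26 [0.4969 0.0553 0.0125]
[302.92 211.89] 25 [ 0.4979 -0.0089  0.0125]
mean [0.52029942 0.02329229 0.0125    ]
scene 244.0 143
[262.58 215.56] 27 [ 0.4989 -0.0084  0.0125]
[246.68 222.46] 26 [ 0.5443 -0.0089  0.0125]
[277.57 230.55] 30 [0.5002 0.0564 0.0125]
[261.44 238.11] 31 [0.5453 0.0561 0.0125]
mean [0.52217481 0.02382591 0.0125    ]
297 [ 0.61679656 -0.18322298  0.01359153] 66.48359018018367 [0.0119057  0.01739148] ((617.1248779296875, -183.45111083984375), (59.698814392089844, 41.23530578613281), 67.01657104492188)
233 [ 0.62235505 -0.17818624  0.01332122] 65.47281573931694 [0.01110607 0.0187087 ] ((620.9673461914062, -181.0592498779297), (63.471309661865234, 37.12509536743164), 66.26410675048828)
[ 0.54621708 -0.05859568  0.23081716]
```

```bash
python3 -m creep '[[0.5,[-44,20,0],0],[0.5,[-44,20,0],0],[0.5,[-44,20,0],0],[0.5,[0,0,40],8.5],[0.5,[0,0,40],8.5],[0.5,[0,0,40],8.5],[0.5,[0,0,40],4.7],[0.5,[0,0,0],0]]'
```

```text
clock: 2.5
position: [0.6151, -0.1788, 0.0631]
orientation: [-2.619, -1.712, 0.013]
wrist_force: [-0.4, 0.8, -0.6]
opening: 0.0642
```

```bash
python3 -m creep '[[0.4,[0,0,0],0],[0.4,[0,0,0],0]]'
python3 - <<'E'
from m import *
o=observe();print(o["position"],o["orientation"],o["qd"].round(3))
c=read_camera("top");s=read_camera("scene")
save(c,"a.png",(340,140,400,185),6)
f=lambda c,b,k:cv2.resize(c["frame"][b[1]:b[3],b[0]:b[2],::-1],None,fx=k,fy=k,interpolation=cv2.INTER_CUBIC)
cv2.imwrite("pics/a.png",np.hstack([f(c,(335,140,405,210),5),f(s,(150,150,220,220),5)]))
E
```

```text
clock: 2.7
position: [0.6223, -0.1817, 0.0744]
orientation: [2.625, 1.718, 0.004]
wrist_force: [0.6, -0.9, 0.9]
opening: 0.0597
[ 0.6223463  -0.18165646  0.07444154] [2.62534576 1.71842518 0.00405364] [ 0.001 -0.015 -0.012 -0.001 -0.003  0.006]
```

View pics/a.png

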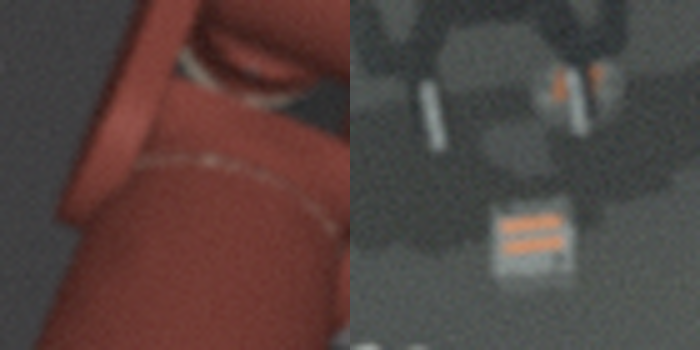

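The scene half shows the fingers straddling the coupon, with its strips at about (532,238) in the crop, and the round coupon behind them. The top view is blocked by the arm.

```bash
python3 -m creep '[[0.4,[-2.3,-2.1,20],0],[0.4,[0,0,20],0],[0.4,[0,0,12],0],[0.4,[0,0,8],0],[0.4,[0,0,5],0],[0.4,[0,0,3],0],[0.4,[0,0,2],0],[0.4,[0,0,0],0]]'
```

```text
clock: 3.6
position: [0.6179, -0.1823, 0.0016]
orientation: [2.629, 1.719, 0.0]
wrist_force: [-0.1, -0.8, -0.1]
opening: 0.0598
```

```bash
python3 -m creep '[[-0.2,[0,0,0],0],[-0.2,[0,0,0],0],[-0.2,[0,0,0],0],[-0.2,[0,0,0],0],[-0.2,[0,0,0],0]]' 40; python3 -m creep '[[-0.2,[0,0,-20],0],[-0.2,[0,0,-20],0],[-0.2,[0,0,-20],0],[-0.2,[0,0,0],0],[-0.2,[0,0,0],0]]'
python3 - <<'E'
from m import *
s=read_camera("scene");c=read_camera("top")
m=np.zeros((420,560),bool);m[150:215,150:260]=1
P=[]
for ce,st,_ in comps(copper(s)&m): print(ce.round(1),st[4],plane(s,*ce,.074).round(4))
save(s,"b.png",(140,130,230,210),7)
o=observe();print(o["position"],o["orientation"],o["opening"])
E
```

```text
clock: 4.1
position: [0.6184, -0.1825, 0.0022]
orientation: [2.629, 1.718, 0.001]
wrist_force: [0.4, 0.1, 3.5]
opening: 0.0385
clock: 4.6
position: [0.6173, -0.182, 0.0606]
orientation: [-2.629, -1.719, 0.001]
wrist_force: [-0.3, 0.2, -1.2]
opening: 0.0384
[197.8 168. ] 4 [ 0.5704 -0.1999  0.074 ]
[242.5 171. ] 12 [ 0.4829 -0.1226  0.074 ]
[184.  175.5] 16 [ 0.6141 -0.1887  0.074 ]
[242.5 174.6] 19 [ 0.4916 -0.1087  0.074 ]
[183.9 179.6] 32 [ 0.6219 -0.1724  0.074 ]
[ 0.61634761 -0.18164474  0.05921181] [-2.62734349 -1.71731422  0.00291013] 0.03868918774582192
```

View pics/b.png

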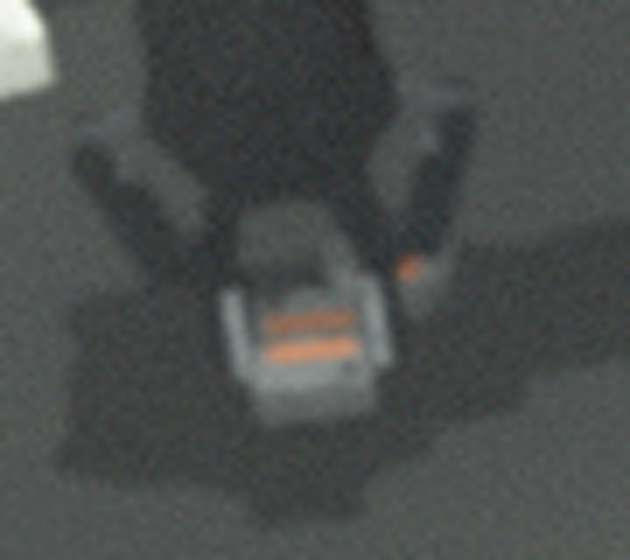

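The coupon is held level between both fingers, strips up. The strip midpoint agrees with the TCP within the camera bias.

```bash
python3 -m creep '[[-0.2,[19,-21,-15],0],[-0.2,[25,-28,0],0],[-0.2,[25,-28,0],0],[-0.2,[25,-28,0],0],[-0.2,[25,-28,0],0],[-0.2,[19,-21,0],0],[-0.2,[12,-15.5,0],0],[-0.2,[0,0,0],-7.8]]';python3 -m creep '[[-0.2,[0,0,0],-7.8],[-0.2,[0,0,0],-8],[-0.2,[0,0,0],0],[-0.2,[0,0,0],0],[-0.2,[0,0,0],0]]'
```

```text
clock: 5.5
position: [0.52, 0.0254, 0.0741]
orientation: [-2.498, -1.899, 0.004]
wrist_force: [-0.4, -0.4, -0.8]
opening: 0.0387
clock: 6.0
position: [0.5222, 0.0232, 0.0757]
orientation: [-2.224, -2.217, 0.001]
wrist_force: [0.4, -0.8, -0.6]
opening: 0.0391
```

```bash
python3 - <<'E'
from m import *
for i in range(2):
    s=read_camera("scene");o=observe()
    m=np.zeros((420,560),bool);m[170:240,230:290]=1
    P=[plane(s,*ce,o["position"][2]+.0118) for ce,st,_ in comps(copper(s)&m,10)]
    print(np.round(P,4),np.mean(P,0).round(4),o["position"].round(4),[ce.round(1) for ce,_,_ in comps(copper(s)&m,10)])
E
```

```text
[[ 0.4993 -0.111   0.0876]
 [ 0.5181  0.0142  0.0876]
 [ 0.5227  0.0324  0.0876]] [ 0.5133 -0.0215  0.0876] [0.5223 0.0232 0.0758] [array([239.1, 170.6]), array([260.7, 198.7]), array([263.5, 203.5])]
[[ 0.4994 -0.1108  0.0878]
 [ 0.5182  0.0144  0.0878]
 [ 0.5228  0.0323  0.0878]] [ 0.5135 -0.0213  0.0878] [0.5224 0.0232 0.076 ] [array([239.1, 170.6]), array([260.7, 198.7]), array([263.4, 203.5])]
```

```bash
python3 -m creep '[[-0.2,[0,0,15],0],[-0.2,[0,0,15],0],[-0.2,[0,0,12],0],[-0.2,[0,0,8],0],[-0.2,[0,0,5],0],[-0.2,[0,0,1],0],[-0.2,[0,0,0],0],[-0.2,[0,0,0],0]]'
python3 - <<'E'
from m import *
s=read_camera("scene");c=read_camera("top");o=observe();print(o["position"])
f=lambda c,b,k:cv2.resize(c["frame"][b[1]:b[3],b[0]:b[2],::-1],None,fx=k,fy=k,interpolation=cv2.INTER_CUBIC)
cv2.imwrite("pics/n1.png",f(s,(225,185,305,255),7))
E
```

```text
clock: 6.9
position: [0.5232, 0.0232, 0.0209]
orientation: [2.222, 2.22, 0.001]
wrist_force: [0.6, 0.4, -1.0]
opening: 0.039
[0.52315988 0.02317205 0.02097621]
```

View pics/n1.png

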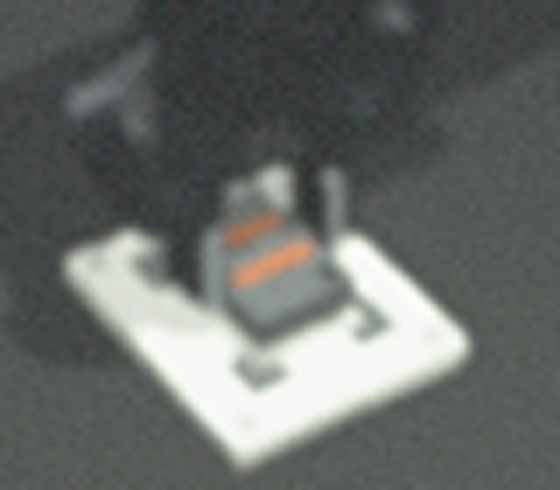

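The coupon hangs a few mm over the pocket, aligned with the stops, whose near ones show at about (260,372) and (370,322) in the crop.

```bash
python3 -m creep '[[-0.2,[0.3,-1.7,0],0],[-0.2,[0,0,0],0],[-0.2,[0,0,3],0],[-0.2,[0,0,3],0],[-0.2,[0,0,2],0],[-0.2,[0,0,0],0]]'
```

```text
clock: 7.6
position: [0.5209, 0.0235, 0.0122]
orientation: [-2.223, -2.22, 0.0]
wrist_force: [0.2, -0.2, -0.6]
opening: 0.0389
```

```bash
python3 -m creep '[[-0.2,[0,0,0.7],0],[-0.2,[0,0,0],0],[0.2,[0,0,0],0],[0.3,[0,0,0],0],[0.3,[0,0,0],0],[0.3,[0,0,-8],0],[0.3,[0,0,-30],0],[0.3,[0,0,-35],0]]'
python3 -m creep '[[1,[30,-1,-35],0],[1,[40,0,-25],8.5],[1,[40,3,0],0],[1,[40,3,0],0],[1,[30,2,0],0],[1,[0,0,0],0]]'
python3 - <<'E'
from m import *
s=read_camera("scene");c=read_camera("top");o=observe();print(o["position"],o["orientation"])
for n,k in(("s",s),("t",c)):
    m=np.zeros((420,560),bool);m[195:250,240:310]=1
    print(n,[(ce.round(1),st[4],plane(k,*ce,.024).round(4)) for ce,st,_ in comps(copper(k)&m,5)])
f=lambda c,b,k:cv2.resize(c["frame"][b[1]:b[3],b[0]:b[2],::-1],None,fx=k,fy=k,interpolation=cv2.INTER_CUBIC)
cv2.imwrite("pics/n2.png",np.hstack([f(s,(230,195,300,255),5),f(c,(255,175,325,235),5)]))
E
```

```text
clock: 8.4
position: [0.5195, 0.0236, 0.0843]
orientation: [-2.221, -2.218, 0.004]
wrist_force: [0.9, 0.4, -0.5]
opening: 0.0555
clock: 9.0
position: [0.5443, 0.2033, 0.1448]
orientation: [-2.373, -2.058, -0.003]
wrist_force: [-0.6, -0.2, 0.3]
opening: 0.0855
[0.54380246 0.20055185 0.14425752] [ 2.37576181e+00  2.05509288e+00 -4.64445474e-04]
s [(array([260.2, 220.4]), np.int32(25), array([0.5208, 0.0145, 0.024 ])), (array([264.9, 224.4]), np.int32(33), array([0.5196, 0.0326, 0.024 ]))]
t [(array([288. , 203.5]), np.int32(30), array([0.5196, 0.0338, 0.024 ])), (array([294.6, 203.3]), np.int32(21), array([0.5203, 0.0153, 0.024 ]))]
```

View pics/n2.png

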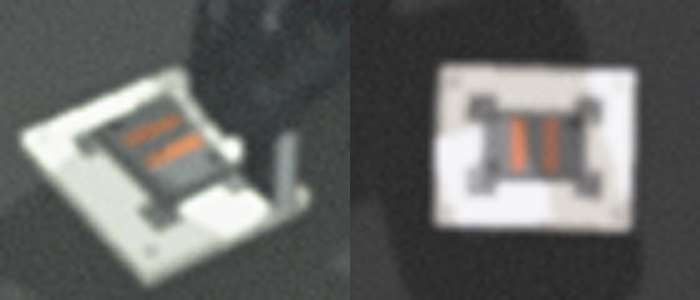

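The coupon sits flat between the four stops in both views, at about (158,140) and (540,145) in the crop. Its centre measures (0.520, 0.024), its strips face up, and the fingers are off it.

```bash
python3 -m creep '[[1,[25.7,-19.2,0],0],[1,[0,0,0],8.5],[1,[0,0,0],8.5],[1,[0,0,0],8.5],[1,[0,0,0],8.5],[1,[0,0,0],8.5],[1,[0,0,0],8.5],[1,[0,0,0],8.5]]';python3 -m creep '[[1,[0,0,0],8.5],[1,[0,0,0],8.5],[1,[0,0,10],1.2],[1,[0,0,15],0],[1,[0,0,0],0],[1,[0,0,0],0]]'
python3 - <<'E'
from m import *
s=read_camera("scene");o=observe();print(o["position"],o["orientation"],o["q"])
save(s,"g1.png",(270,200,400,305),6)
for Y in (.18,.23,.28): print(proj(s,(.5285,Y,.06)))
E
```

```text
clock: 9.9
position: [0.5286, 0.2269, 0.1441]
orientation: [3.085, 0.591, -0.0]
wrist_force: [0.9, 0.3, 0.7]
opening: 0.0854
clock: 10.5
position: [0.5278, 0.2279, 0.1175]
orientation: [3.139, 0.11, -0.004]
wrist_force: [0.3, 0.1, -0.0]
opening: 0.0855
[0.52835343 0.22820636 0.11841304] [ 3.13940276e+00  1.09362188e-01 -1.59462097e-03] [ 2.78448503e-01  3.29038387e-02  1.82816197e+00 -3.32838069e-05
  1.28158093e+00  1.77961180e+00]
(np.float64(302.0737607080312), np.float64(252.7022401404991))
(np.float64(318.10410500047146), np.float64(267.9880965052016))
(np.float64(335.5314369751364), np.float64(284.60379764232897))
```

View pics/g1.png

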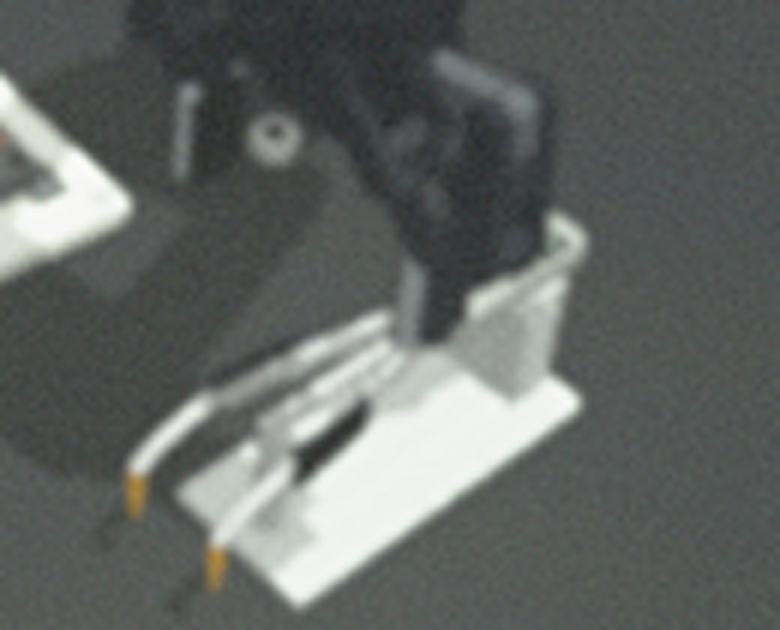

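The open fingers straddle the meter over its pads, and nothing lies in their way. I'm descending onto it.

```bash
python3 -m creep '[[1,[0,-0.4,20],0],[1,[0,0,20],0],[1,[0,0,15],0],[1,[0,0,10],0],[1,[0,0,7],0],[1,[0,0,4],0],[1,[0,0,1],0],[1,[0,0,0],0]]'; python3 -m creep '[[0,[0,0,0],0],[-0.1,[0,0,0],0],[-0.2,[0,0,0],0],[-0.25,[0,0,0],0],[-0.3,[0,0,0],0],[-0.32,[0,0,0],0],[-0.32,[0,0,0],0],[-0.32,[0,0,0],0]]' 40
python3 - <<'E'
from m import *
s=read_camera("scene");o=observe();print(o["position"],o["orientation"],o["opening"])
hsv=cv2.cvtColor(s["frame"],cv2.COLOR_RGB2HSV).astype(int); m=np.zeros((420,560),bool); m[265:302,285:312]=1
for ce,st,k in comps((hsv[...,0]<25)&(hsv[...,1]>80)&(hsv[...,2]>70)&m,2): print(ce,st,plane(s,*ce,.032).round(4))
E
```

```text
clock: 11.35
position: [0.529, 0.229, 0.0425]
orientation: [-3.14, -0.108, -0.001]
wrist_force: [0.7, 0.3, 0.1]
opening: 0.0855
clock: 12.15
position: [0.5301, 0.229, 0.0437]
orientation: [-3.139, -0.108, -0.005]
wrist_force: [0.2, 0.3, 5.3]
opening: 0.0294
[0.53005624 0.22900575 0.04366167] [-3.1394854  -0.10841439 -0.00472254] 0.02930695770407728
[295.54545455 285.54545455] [294 283   4   7  22] [0.5759 0.2217 0.032 ]
[302.2 291.4] [301 289   4   6  20] [0.5741 0.2403 0.032 ]
```

```bash
python3 -m creep '[[-0.32,[0,0,-5],0],[-0.32,[0,0,-10],0],[-0.32,[0,0,-15],0],[-0.32,[0,0,-15],0],[-0.32,[0,0,-10],0],[-0.32,[0,0,-5],0],[-0.32,[0,0,0],0],[-0.32,[0,0,0],0]]'
python3 - <<'E'
from m import *
s=read_camera("scene");o=observe();print(o["position"],o["orientation"],o["opening"],o["wrist_force"])
save(s,"l1.png",(260,200,390,305),6)
hsv=cv2.cvtColor(s["frame"],cv2.COLOR_RGB2HSV).astype(int); m=np.zeros((420,560),bool); m[235:302,275:325]=1
for ce,st,k in comps((hsv[...,0]<25)&(hsv[...,1]>80)&(hsv[...,2]>70)&m,4): print(ce,st,plane(s,*ce,.092).round(4))
E
```

```text
clock: 13.0
position: [0.5283, 0.2288, 0.1017]
orientation: [3.14, 0.108, -0.001]
wrist_force: [0.5, -0.1, -0.7]
opening: 0.0297
[0.52808957 0.22869524 0.10127873] [ 3.13942743e+00  1.08027723e-01 -2.07129222e-03] 0.029432433216785254 [-0.25139296  0.23386387 -0.72606453]
[297.61538462 264.96153846] [296 262   4   8  26] [0.5754 0.2232 0.092 ]
[304.41666667 270.375     ] [303 267   4   8  24] [0.5734 0.2407 0.092 ]
```

View pics/l1.png

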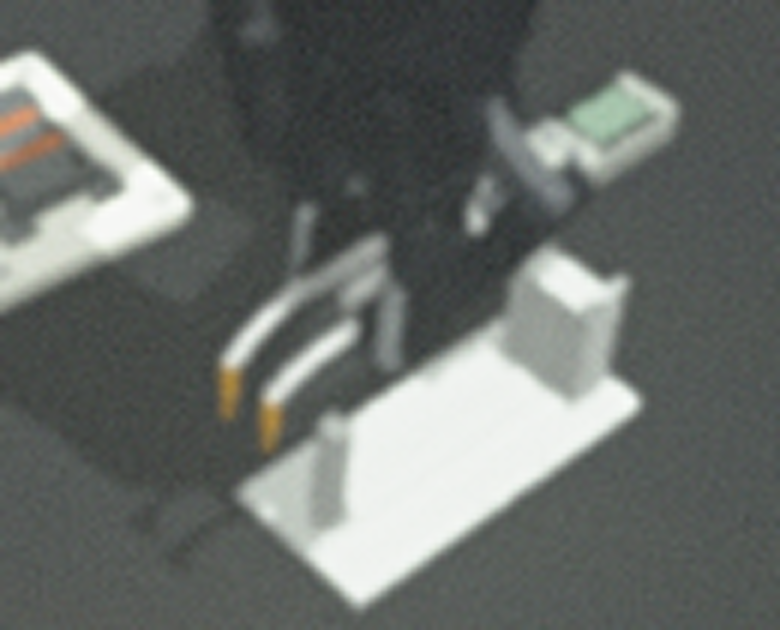

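The meter hangs level in the fingers, clear of the post and cradle. Its tips are at about (230,412) and (270,447) in the crop. Next I carry it over the coupon.

```bash
python3 -m creep '[[-0.32,[-4,12,0],0],[-0.32,[-9,27,0],0],[-0.32,[-12,36,0],0],[-0.32,[-14,42,0],0],[-0.32,[-12,36,0],0],[-0.32,[-9,27,0],0],[-0.32,[-6,16,0],0],[-0.32,[-2.3,7,0],1.5]]';python3 -m creep '[[-0.32,[0,0,10],0],[-0.32,[0,0,15],0],[-0.32,[0,0,10],0],[-0.32,[0,0,5],0],[-0.32,[0,0,0],0],[-0.32,[0,0,0],0]]'
cat > tips.py <<'E'
from m import *
def tips(name="scene",im=None):
    s=read_camera(name);o=observe();p=o["position"]
    print(p.round(4),o["orientation"].round(4),o["opening"].round(4),o["wrist_force"].round(2))
    f=s["frame"].astype(int); hsv=cv2.cvtColor(s["frame"],cv2.COLOR_RGB2HSV).astype(int)
    u,v=proj(s,(.52,.0238,.04)); m=np.zeros((420,560),bool); m[int(v)-35:int(v)+35,int(u)-30:int(u)+30]=1
    om=(hsv[...,0]>=11)&(hsv[...,0]<26)&(hsv[...,1]>110)&(hsv[...,2]>60)&m
    cm=(hsv[...,0]<11)&(hsv[...,1]>70)&(hsv[...,2]>60)&m
    for ce,st,k in comps(om,4): print("brass",ce.round(1),st,plane(s,*ce,p[2]-.009).round(4))
    for ce,st,k in comps(cm,4): print("copper",ce.round(1),st,plane(s,*ce,.024).round(4))
    if im: save(s,im,(int(u)-50,int(v)-40,int(u)+50,int(v)+40),7)
E
python3 -c "
from tips import *
tips(im='t1.png')"
```

```text
clock: 13.85
position: [0.4733, 0.0199, 0.1013]
orientation: [3.141, 0.061, -0.002]
wrist_force: [0.2, 0.0, -1.0]
opening: 0.029
clock: 14.45
position: [0.4747, 0.0219, 0.0621]
orientation: [-3.141, -0.068, -0.0]
wrist_force: [-0.3, 0.9, -0.4]
opening: 0.0293Traceback (most recent call last):
  File "<string>", line 3, in <module>
    tips(im='t1.png')
    ~~~~^^^^^^^^^^^^^
  File "tips.py", line 4, in tips
    print(p.round(4),o["orientation"].round(4),o["opening"].round(4),o["wrist_force"].round(2))
                                               ^^^^^^^^^^^^^^^^^^
AttributeError: 'float' object has no attribute 'round'
```

```bash
sed -i 's/o\["opening"\].round(4)/o["opening"]/' tips.py; python3 -c "
from tips import *
tips(im='t1.png')"
```

```text
[0.475  0.0218 0.0627] [3.1407e+00 6.7500e-02 1.9000e-03] 0.02935088164991756 [-0.36 -1.02 -0.52]
brass [259.5 209.5] [259 209   2   2   4] [0.5192 0.01   0.0537]
brass [259.8 220.8] [256 219   9   4  13] [0.5405 0.0436 0.0537]
brass [264.8 224.5] [261 223   9   4  11] [0.5385 0.0604 0.0537]
```

View pics/t1.png

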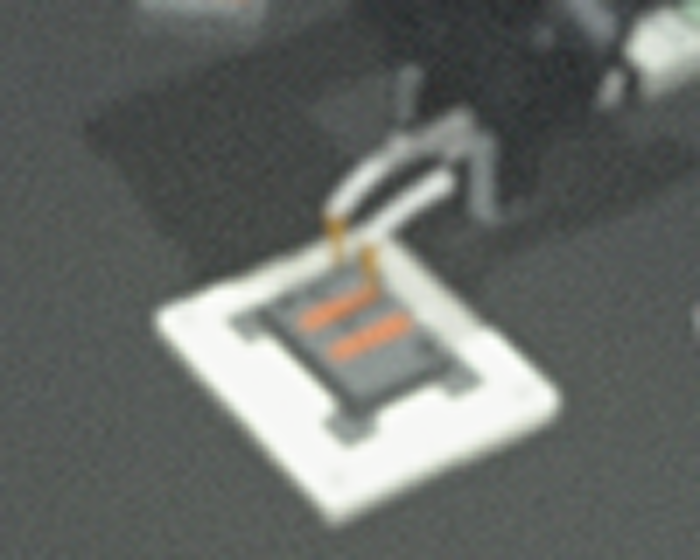

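The tips hang just above and short of the coupon in this slanted view, with their ends at about (338,262) and (371,286) in the crop. The strips are at (340,308) and (370,337), with no occlusion by the fingers.

```bash
python3 - <<'E'
from m import *
s=read_camera("scene");o=observe();p=o["position"];print(p)
u,v=proj(s,(.52,.0238,.04)); u0,v0=int(u)-50,int(v)-40
for n,(a,b),z in(("R",(338,262),p[2]-.0157),("L",(371,286),p[2]-.0157),("sb",(340,309),.024),("sa",(370,337),.024)):
    print(n,plane(s,u0+(a+.5)/7-.5,v0+(b+.5)/7-.5,z).round(4))
f=s["frame"].astype(int)
m=np.zeros((420,560),bool);m[195:250,240:285]=1
hsv=cv2.cvtColor(s["frame"],cv2.COLOR_RGB2HSV).astype(int)
for ce,st,k in comps(copper(s)&m,4): print(ce.round(1),st,plane(s,*ce,.024).round(4),plane(s,*ce,p[2]-.009).round(4))
E
```

```text
[0.47505343 0.02169314 0.06270805]
R [0.5232 0.0173 0.047 ]
L [0.5211 0.0336 0.047 ]
sb [0.5215 0.0152 0.024 ]
sa [0.5211 0.0327 0.024 ]
[259.9 220.5] [255 217  11   7  32] [0.5215 0.0144 0.024 ] [0.5399 0.043  0.0537]
[264.5 224.7] [259 222  12   6  35] [0.5209 0.0328 0.024 ] [0.5393 0.0605 0.0537]
```

```bash
python3 -m creep '[[-0.32,[0,0,6],0],[-0.32,[0,0,5],0],[-0.32,[0,0,4],0],[-0.32,[0,0,2],0],[-0.32,[0,0,0],0],[-0.32,[0,0,0],0],[-0.32,[0,0,0],0]]'; python3 -c "
from tips import *
tips(im='t2.png')"
```

```text
clock: 15.3
position: [0.4747, 0.0216, 0.0452]
orientation: [3.141, 0.067, 0.001]
wrist_force: [-0.3, 0.6, -0.2]
opening: 0.0291
[0.4747 0.0216 0.0452] [3.1408e+00 6.6900e-02 7.0000e-04] 0.029581293844778315 [ 0.2   0.44 -0.62]
brass [261.6 220.1] [258 219   8   4  17] [0.5249 0.0271 0.0362]
brass [265.2 224.2] [261 223   9   4  16] [0.5264 0.0438 0.0362]
```

View pics/t2.png

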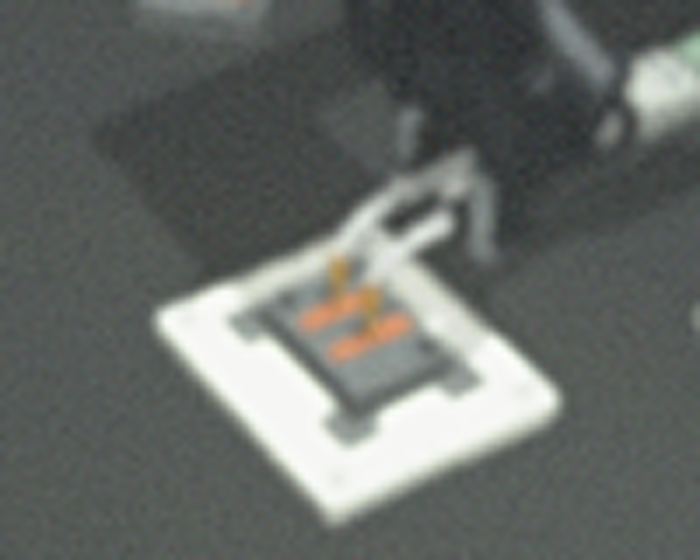

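The tips are now just above the strips. Their ends are at about (342,303) and (373,333) in the crop, heading for the strip middles at (340,309) and (370,337). I'll lower them slowly.

```bash
python3 -m creep '[[-0.32,[0,0,1],0],[-0.32,[0,0,1],0],[-0.32,[0,0,1],0],[-0.32,[0,0,1],0],[-0.32,[0,0,0.8],0],[-0.32,[0,0,0],0],[-0.32,[0,0,0],0],[-0.32,[0,0,0],0]]'; python3 -c "
from tips import *
tips(im='t3.png')
import numpy as np
print(np.mean([ (read_camera('scene'),observe()['wrist_force'])[1] for _ in range(6)],0))"
```

```text
clock: 16.15
position: [0.4745, 0.0216, 0.0403]
orientation: [3.141, 0.067, 0.0]
wrist_force: [0.0, 0.3, -0.2]
opening: 0.0291
[0.4745 0.0216 0.0403] [3.1409e+00 6.7000e-02 2.0000e-04] 0.029475208367946426 [-0.2   0.26  0.35]
brass [262.6 221.8] [256 216  14  11  38] [0.5235 0.0287 0.0313]
[-0.16549095 -0.00173898  0.24276731]
```

No more pictures can be viewed, so I check numerically. I difference this frame against the t1 frame, which has the same fixed camera with the tips clear of the strips.

```bash
python3 - <<'E'
from m import *
s=read_camera("scene")
u,v=proj(s,(.52,.0238,.04)); u0,v0=int(u)-50,int(v)-40
a=cv2.imread("pics/t1.png").astype(float);b=cv2.imread("pics/t3.png").astype(float)
A=cv2.resize(a,(100,80),interpolation=cv2.INTER_AREA);B=cv2.resize(b,(100,80),interpolation=cv2.INTER_AREA)
cop=lambda I:((I[...,2]-I[...,0]>45)&(I[...,2]-I[...,1]>30))
for y in range(33,52):
    print(y+v0,' '.join("%4d"%(B[y,x]-A[y,x]).sum() for x in range(40,62)),'|',''.join("#" if cop(B)[y,x] else "." for x in range(40,62)),''.join("#" if cop(A)[y,x] else "." for x in range(40,62)))
print("cols from",40+u0)
for n,X in(("sa",(.5209,.0328,.024)),("sb",(.5215,.0147,.024))): print(n,np.round(proj(s,X),1))
o=observe();print(o["position"],o["opening"],abs(o["qd"]).max())
E
```

```text
210   -6   -6   -9    0    2   -1  -19  -38  -13   29   87   84   13  -61  -93  -85  -60  -23   62  165  295  366 | ...................... ......................
211    0   -1    0    0    8   -4   -1   36   73   68   78   62   -4  -34  -12   -7    6   58  191  327  425  440 | ...................... ......................
212    7   -6   -3   -7    2   -1   11   82  146   94   62   53   66   62   44   13    9  102  255  382  423  375 | ...................... ......................
213   -8    8    2    0   -6  -10    8   96  166  114   41   47   99   90   37   10   23   87  195  254  249  181 | ...................... ......................
214    3   -1    1    0  -12  -18   -2   73  136   89    7   -9   44   57   44   27   12   26   61   77   56   21 | ...................... ......................
215   -4  -12   -5    0  -12  -11   -2   54   84   44  -32  -49    2   69   85   48    9   -8  -17  -18   -3   -6 | ...................... ......................
216   -8  -17  -14   -6   10    6    8    5   16  -19  -53  -36   51  141  147   64    1  -16  -24  -24   -5    0 | ............
[... 1402 characters left out ...]
1  -25   -8   -2   -9    3   -1    0   41 | .........#######...... .........#######......
226    1   -7  -13  -17   -6   -6   -9   -5  -15   -8    3   -6  -20  -21  -10   -1   -2   -7   -8  -12   -4    9 | ........#####......... ........######........
227    3    0    7   -7    3    9    1   -8   -1   -1   -2   -7   -6   -2   -4   -7   -2    1   -1    8   -7    0 | .......####........... .......####...........
228   -3   -1    2    6   -3   -7   -6    0   -1    2    2    1   -8    0   -6   -2    8    9    7   -2   -7   -1 | ...................... ......................
cols from 252
sa [264.5 224.7]
sb [260.  220.6]
[0.47448857 0.0216427  0.04024378] 0.02949462813350006 0.0013312724411546292
```

```bash
python3 -c "
from station import *
print(sign_off())"
```

```text
the job is handed in; nothing more can be done
None
```

I handed the job in at about 16.6 s of robot time: the coupon is in the nest and the meter is held with one tip on each strip. The sign-off gave no verdict.

- **Coupon:** both cameras showed it flat between the four stops, released and with its strips up. Its centre measured about (0.520, 0.024) m against a nest centre of about (0.521, 0.0235) m. It was turned about 2–3° from the nest, within the allowed 0.12 rad (about 7°).
- **Meter:** it was lifted clear of the stand. The finger opening held at 29.3–29.6 mm, which matches a tip gap of about 18 mm. The camera read 17.6–18.7 mm before contact.
- **Contact:** the vertical wrist force rose by about 0.9 N when the tips touched, so roughly 0.45 N per tip. That reading is noisy, by about 0.3 N.
- **Tip position:** comparing the last frame with an earlier one put both tip ends within about half a pixel (1–2 mm) of the strip middles. The joints were at rest.

**Limits of the checks:**
- My limit of 12 viewed pictures ran out before the final contact picture, so that pose was checked only by numbers.
- The top camera was blocked by the arm there, so the final position rests on the scene camera alone.
- The two cameras disagreed by 1–2 mm earlier, within their stated calibration.
- I did not measure the bystander objects again at the end. My moves kept well away from them.

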